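# Seat the printed planter in the wall gauge and start the measurement

## Task

Push the square terracotta planter along the table into the corner of the measuring station, until it sits flat against both the aluminium fence and the grey gauge box, and then press the green button on top of the gauge fully down to start the measurement. Only push the planter, never lift or tip it; do not press the button before the planter is home, and leave everything else standing where it is, the planter still home at the end.

Things in the scene. Friction and masses are not known exactly. Their poses are not given: they have to be found in the camera images.
- planter: square terracotta-red printed planter, tan foot, open top: 110 x 110 mm outside, 60 mm tall, walls 8 mm, about 0.4 kg, loose, slides on the steel table. Origin at the centre of its underside; x, y square to its sides, z up. It starts on the robot's side of the fence, to the -x, -y of the seat, its axes turned by up to 0.35 rad from the seat's
- seat (a point): centre, on the table, of the measuring station's seat, painted as a blue 110 x 110 mm square: the planter's origin lies here when it is home. The station is fixed to the table. Seat +x points to the aluminium fence, seat +y to the grey gauge box; each has its face 55 mm from the seat centre. The -x and -y sides are open
- fence_end (a point): foot of the fence's free (-y) end, on its near face, at seat x = +55 mm, y = -300 mm. The fence is an aluminium bar 25 mm high and 12 mm thick, running from here along seat +y to the gauge box
- gauge (a point): middle of the gauge box's top, 75 mm above the table. Grey box with a black top and a dark window towards the seat: 134 mm along seat x, 85 mm along seat y
- start_button_top (a point): top centre of the green round start button, 32 mm across, in a black housing on top of the gauge box; it is pressed straight down, 6 mm of travel, about 5 N at the bottom, and springs back
- start_button (a joint): travel of the start button in m: 0 released, 0.006 fully pressed
- beaker: empty clear glass beaker, 60 mm across, 90 mm tall; origin at the centre of its underside; stands near the robot's side of the gauge box. A bystander
- scraper: flat spatula, 200 mm long, lying on the table, handle at its -x end. A bystander
- green_pot: round teal-green printed pot, 110 mm across the rim, 80 mm tall; origin at the centre of its underside. A bystander
- yellow_pot: round yellow-green printed pot, 110 mm across the rim, 60 mm tall; origin at the centre of its underside. A bystander
- jar: white round jar with a blue cap, 80 mm across, 90 mm tall; origin at the centre of its underside. A bystander
- brush: hand brush, 180 mm long, lying on the table beyond the fence. A bystander
- sample_ring: dark green printed ring, 70 mm across, 30 mm tall, lying flat; origin at the centre of its underside. A bystander
There are look-alikes about, which are no part of the job. Of the things like the planter, leave any that is purple; of the rest the larger one is meant.

How it is judged:
By the outcome, as a careful person would: the job done as asked, in the order asked, and still so for the second after the job is handed in, with the robot touching nothing.
It also fails if it takes over 58 s, if anything falls off the work surface, if the arm or the gripper's body presses on something with over 40 N, if the wrist force passes 120 N, or if a joint passes its speed limit or range.

## Robot

A 6-joint arm with a two-finger parallel gripper is mounted at the origin on the work surface. World frame = base frame: x ahead of the robot, y to its left, z up, the work surface at z = 0. Lengths are in m, angles in rad, forces in N, time in s.
With the tool pointing down it reaches from about 0.35 to 0.875 m from the base axis. Payload 4.2 kg.
Tool frame: the origin (TCP) lies on the centre line of the jaws, within the pads' length; the fingertips stand 8 mm ahead of it and the grasp point (between the pads) lies 11 mm behind it; x points along the fingers, y is the direction in which the jaws open and shut, and the axes are right-handed (so a half turn about x gives the same grasp; the last joint's range is limited). The gripper opens to 85 mm and grips with 20 to 120 N. Pads are 22 mm wide; open, the fingers measure 114 mm over their backs; the gripper's body (76 mm by 85 mm) begins 54 mm behind the grasp point. The pads swing forward as they close: fully open they stand 13 mm farther back than shut.
Start: joints at [1.455, 0.385, 0.008, 0, -1.194, -0.259], TCP at [0.229, 0.582, 0.239] pointing down, gripper open.
Joint ranges: [-3.14, 3.14], [-1.21, 2.06], [-1.07, 1.41], [-3.16, 2.05], [-2.99, -0.16], [-3.1, 3.1]. Speed limits (rad/s): [2.79, 2.79, 3.14, 3.14, 3.14, 3.14].

## Interface

Orientations are given as a 3x3 rotation matrix whose columns are the frame's x, y, z axes.
In Python, from plant import get_state, cams, bot gives the robot as it stands.
- The arm moves only by the tool play_rows, never from a script. Its argument "targets" is a list of rows, each a list of 7 numbers: the shift along the tool's x, y, z in cm, then the turn, a rotation vector about the tool's x, y, z in rad, then the opening, from 0 (shut) to 1 (fully open). In form: [[dx, dy, dz, wx, wy, wz, claw], ...]. A call has 1 to 12 rows; each row shifts and turns the commanded pose from where the row before left it, along the tool's axes as they then stand; what a row does not reach is not made up. A row lasts 1/12 s, in which the tool goes at most 41.7 mm and 7.16 degrees, less where a joint would pass 70% of its speed; a pose out of reach is approached as far as the arm can. A call is refused whole if a number of a shift passes 4.17 or a number of a turn 0.125, either way. A call with a gripper value outside its range is refused whole. The fingers move at their own pace and stop on an object; "squeeze" is the grip in N (left out, the last holds). Time passes only in rows, so rows that do not move let the fingers close. It gives the time, the measured TCP pose, the force and the opening at its end, in the units of the state.
- get_state(): the state, without advancing time (a new reading comes with each control period).
- cams.get_image(name): name is "side" or "top"; returns the picture (384x512x3 uint8, red, green, blue); there is no depth.
- cams.calibration(name): a dict with "camera_matrix" (3x3 intrinsics, pixels), "world_to_cam" (4x4, takes a point from world to camera coordinates). Camera axes: x right, y up, looking along -z (the intrinsics and any distortion apply to the point x, -y, -z); pixel columns grow to the right and rows downward; lengths in m; the calibration is good to about 2 mm. A picture is of the moment at which its call begins. calibration takes no time and is no camera call.
- bot.finish_job(): hands the job in, once; it reports no verdict.
The state is a dict: "time": time; "joint_positions": joint angles; "joint_velocities": joint speeds; "joint_efforts": joint torques, N m; "ee_pos": TCP position; "eef_rot": TCP orientation; "ft_force": force on the tool from outside, world axes, zero at the start; "wrist_torque": the same for the moment, N m; "width": finger opening in m.
Only numpy, scipy, OpenCV 4.12 (cv2) and the standard library are available. Lean on these libraries where they do the work, as an engineer would, in place of code of your own. Each camera call takes 0.05 s, during which the arm holds its last target. There are 200 camera calls.

## Working session

There is one attempt and no reset: what is moved stays moved. The work goes in short steps, Python scripts to look and compute and a tool call to move; the robot and the scene stay as the last step left them, time stands still between calls to the robot, and variables do not carry over. Pictures are saved under pics/ and viewed, about 8 in all and at most 12, crops included, and the job is handed in when it is done.

Besides the shell and the picture viewer there is one more tool, called in YAML: its name, and indented under it one key for each argument. play_rows: Moves the arm, as the interface text tells. Its arguments: {"type":"object","properties":{"targets":{"type":"array"},"squeeze":{"type":"number"}},"required":["targets"]}

```bash
mkdir -p pics; ls
cat > h.py <<'E'
import numpy as np, cv2
from plant import get_state, cams, bot
def snap(n,f):
    im=cams.get_image(n); cv2.imwrite(f'pics/{f}.png',im[:,:,::-1]); return im
def ray(n,u,v):
    c=cams.calibration(n); K=np.array(c['camera_matrix']); T=np.array(c['world_to_cam'])
    d=np.linalg.inv(K)@[u,v,1]; d=np.array([d[0],-d[1],-d[2]])
    R=T[:3,:3]; return -R.T@T[:3,3], R.T@d
def onz(n,u,v,z):
    o,d=ray(n,u,v); return o+d*(z-o[2])/d[2]
def proj(n,p):
    c=cams.calibration(n); K=np.array(c['camera_matrix']); T=np.array(c['world_to_cam'])
    q=T[:3,:3]@p+T[:3,3]; q=K@[q[0],-q[1],-q[2]]; return q[:2]/q[2]
E
python3 - <<'E'
from h import *
np.set_printoptions(precision=4,suppress=True)
for n in('top','side'):
    snap(n,n+'0'); c=cams.calibration(n); print(n,c,ray(n,256,192))
print(get_state())
E
```

```text
pics
top {'camera_matrix': array([[407.437,   0.   , 261.945],
       [  0.   , 407.437, 191.794],
       [  0.   ,   0.   ,   1.   ]]), 'world_to_cam': array([[-0.024 , -0.9995, -0.0216,  0.0258],
       [ 0.9821, -0.0276,  0.1865, -0.5364],
       [-0.187 , -0.0168,  0.9822, -1.2217],
       [ 0.    ,  0.    ,  0.    ,  1.    ]])} (array([ 0.299 , -0.0095,  1.3005]), array([ 0.1868,  0.0314, -0.982 ]))
side {'camera_matrix': array([[425.0762,   0.    , 258.1715],
       [  0.    , 425.0762, 190.7604],
       [  0.    ,   0.    ,   1.    ]]), 'world_to_cam': array([[ 0.7934, -0.6086,  0.0113, -0.4343],
       [ 0.3266,  0.4413,  0.8358, -0.2322],
       [-0.5137, -0.6594,  0.5489, -1.1634],
       [ 0.    ,  0.    ,  0.    ,  1.    ]])} (array([-0.1772, -0.929 ,  0.8376]), array([ 0.5087,  0.6612, -0.5514]))
{'time': 0.1, 'joint_positions': array([ 1.4546,  0.3855,  0.0068, -0.0005, -1.194 , -0.2586]), 'joint_velocities': array([ 0.0023, -0.002 ,  0.0037,  0.0019,  0.0006,  0.0007]), 'joint_efforts': array([ -0.0004, -39.3318,  18.893 ,   4.198 ,  -0.0026,   0.    ]), 'ee_pos': array([0.2286, 0.5812, 0.2383]), 'eef_rot': array([[-0.0006, -0.3662, -0.9305],
       [-0.0019, -0.9305,  0.3662],
       [-1.    ,  0.002 , -0.0001]]), 'ft_force': array([-0.0284,  0.4802, -0.3297]), 'wrist_torque': array([0.0331, 0.0378, 0.0386]), 'width': 0.08525511954897912}
```

View pics/top0.png

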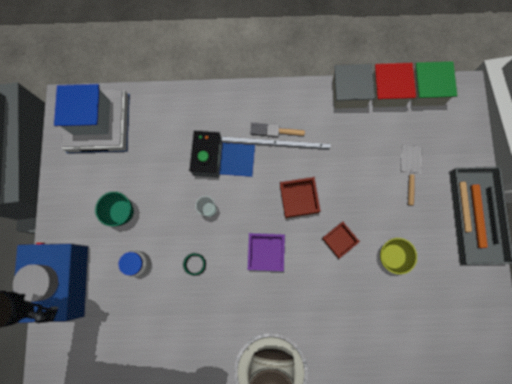

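View pics/side0.png

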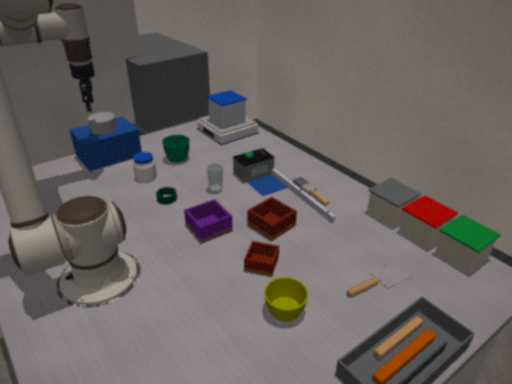

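The top view shows the target planter at (300,197), the purple one at (266,253) and the small red one at (341,240). The blue seat is at (238,160), the gauge at (206,153) with its green button at (203,156), and the fence runs from (222,140) to (330,147). The beaker is at (207,208). The side view agrees with this.

```bash
cat >> h.py <<'E'
def blob(im,lo,hi,box):
    h=cv2.cvtColor(im,cv2.COLOR_RGB2HSV); m=cv2.inRange(h,np.array(lo),np.array(hi))
    k=np.zeros_like(m); x0,y0,x1,y1=box; k[y0:y1,x0:x1]=m[y0:y1,x0:x1]
    cs,_=cv2.findContours(k,cv2.RETR_EXTERNAL,cv2.CHAIN_APPROX_NONE); return max(cs,key=cv2.contourArea)
def rectw(c,n,z):   # ground-plane rectangle of a contour
    w=np.array([onz(n,u,v,z)[:2] for u,v in c[:,0]]); return cv2.minAreaRect((w*1000).astype(np.float32))
E
python3 - <<'E'
from h import *
np.set_printoptions(precision=4,suppress=True)
im=cv2.imread('pics/top0.png')[:,:,::-1]; s=cv2.imread('pics/side0.png')[:,:,::-1]
c=blob(im,(100,120,60),(125,255,255),(212,130,265,185)); print('seat top',rectw(c,'top',0))
c=blob(s,(100,120,60),(125,255,255),(240,165,300,200)); print('seat side',rectw(c,'side',0))
c=blob(im,(0,100,40),(12,255,255),(270,165,325,225)); print('planter',rectw(c,'top',.06),cv2.boxPoints(cv2.minAreaRect(c)))
c=blob(im,(45,100,60),(85,255,255),(190,145,215,170)); print('btn px',c.mean((0,1)),len(c)); m=c.mean((0,1))
b=blob(s,(45,100,60),(85,255,255),(235,145,260,165)); mb=b.mean((0,1)); print(mb)
o1,d1=ray('top',*m);o2,d2=ray('side',*mb)
t=np.linalg.lstsq(np.c_[d1,-d2],o2-o1,rcond=None)[0]; print('btn',o1+d1*t[0],o2+d2*t[1], onz('top',*m,.09))
print('fence end',onz('top',330,148,.025), 'beaker rim?',onz('top',205,204,.09),onz('top',210,213,0))
A=cv2.resize(im[120:270,180:360],None,fx=4,fy=4,interpolation=2); cv2.imwrite('pics/c1.png',A[:,:,::-1])
E
```

```text
seat top ((659.8260498046875, 94.0191650390625), (107.60796356201172, 106.01155853271484), 83.83123016357422)
seat side ((659.1421508789062, 93.18116760253906), (107.10242462158203, 105.24931335449219), 84.21065521240234)
planter ((515.4080200195312, -103.27490234375), (111.27393341064453, 107.57649230957031), 7.344120502471924) [[279.1917 182.3118]
 [313.5497 176.388 ]
 [319.664  211.851 ]
 [285.306  217.7748]]
btn px [202.6774 155.6774] 31
[248.7368 153.9474]
btn [0.6491 0.192  0.0861] [0.6493 0.1918 0.0861] [0.648  0.1913 0.09  ]
fence end [ 0.68   -0.2118  0.025 ] beaker rim? [0.4967 0.1838 0.09  ] [0.4816 0.1819 0.    ]
```

View pics/c1.png

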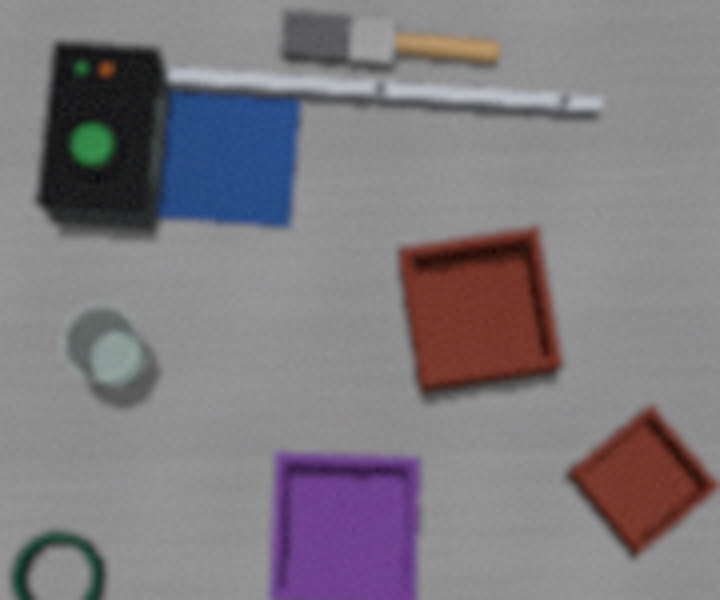

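The measurements agree:

| Item | Value |
|---|---|
| Seat centre | (0.6595, 0.0936) |
| Seat yaw | -6° |
| Planter centre | (0.515, -0.103) |
| Planter yaw | +7.3° |
| Planter centre in seat frame | about (-123, -210) mm |

The predicted fence end matches the image. Plan: push +x to the fence with two fingers, then +y to the gauge, then seat it and press the button. I'll go above the start point first.

play_rows:
  targets:
    - [0, 0, 0, -0.09, 0, 0, 0.6]
    - [0, 0, 0, -0.09, 0, 0, 0.6]
    - [0, 0, 0, -0.09, 0, 0, 0.6]
    - [0, 3.64, -1.47, 0, 0, 0, 0.6]
    - [0, 3.64, -1.47, 0, 0, 0, 0.6]
    - [0, 3.64, -1.47, 0, 0, 0, 0.6]
    - [0, 3.64, -1.47, 0, 0, 0, 0.6]
    - [0, 3.64, -1.47, 0, 0, 0, 0.6]
    - [0, 3.64, -1.47, 0, 0, 0, 0.6]
    - [0, 3.64, -1.47, 0, 0, 0, 0.6]
    - [0, 3.64, -1.47, 0, 0, 0, 0.6]
    - [0, 3.64, -1.47, 0, 0, 0, 0.6]
  squeeze: 40

```text
time: 1.1
ee_pos: [0.3259, 0.2399, 0.2391]
eef_rot: [[-0.0, -0.104, -0.995], [-0.0, -0.995, 0.104], [-1.0, 0.0, 0.0]]
ft_force: [0.7, 0.4, 0.2]
width: 0.0514
```

play_rows:
  targets:
    - [0, 3.64, -1.47, 0, 0, 0, 0.6]
    - [0, 3.64, -1.47, 0, 0, 0, 0.6]
    - [0, 3.64, -1.47, 0, 0, 0, 0.6]
    - [0, 3.64, -1.47, 0, 0, 0, 0.6]
    - [0, 3.64, -1.47, 0, 0, 0, 0.6]
    - [0, 3.64, -1.47, 0, 0, 0, 0.6]
    - [0, 3.64, -1.47, 0, 0, 0, 0.6]
    - [0, 3.64, -1.47, 0, 0, 0, 0.6]
    - [0, 3.64, -1.47, 0, 0, 0, 0.6]
    - [0, 0, 0, 0, 0, 0, 0.6]
    - [0, 0, 0, 0, 0, 0, 0.6]

```text
time: 2.02
ee_pos: [0.423, -0.0997, 0.2386]
eef_rot: [[-0.002, -0.11, -0.994], [0.0, -0.994, 0.11], [-1.0, 0.0, 0.002]]
ft_force: [-0.8, 0.4, -0.8]
width: 0.0509
```

```bash
cat >> h.py <<'E'
S=np.array([.6595,.0936]); a=np.radians(-6.0); SX=np.array([np.cos(a),np.sin(a)]); SY=np.array([-np.sin(a),np.cos(a)])
def seat(p): d=np.asarray(p)[:2]-S; return np.round(np.array([d@SX,d@SY])*1000,1)
def rep():
    s=get_state(); R=s['eef_rot']; f=s['ft_force']
    print('t %.2f'%s['time'],'seat mm',seat(s['ee_pos']),'z %.1f'%(s['ee_pos'][2]*1e3),'F seat',np.round([f[:2]@SX,f[:2]@SY,f[2]],1),'w %.3f'%s['width'])
    print('tool y,z in seat',np.round([R[:2,1]@SX,R[:2,1]@SY,R[:2,2]@SX,R[:2,2]@SY],3),'xz',np.round(R[:,0],3),'q',np.round(s['joint_positions'],2))
E
python3 - <<'E'
from h import *
rep(); im=snap('top','top1')
c=blob(im,(115,60,30),(160,255,255),(220,220,300,290)); print('purple',cv2.boxPoints(rectw(c,'top',.06)))
E
```

```text
t 2.02 seat mm [-215.  -216.9] z 238.6 F seat [-0.8  0.3 -0.8] w 0.051
tool y,z in seat [-0.005 -1.    -1.     0.005] xz [-0.002  0.    -1.   ] q [ 0.14  0.06 -0.43 -0.   -1.09  1.32]
purple [[292.3279   -48.429314]
 [405.40756  -52.283684]
 [408.09567   26.580223]
 [295.01602   30.434593]]
```

play_rows:
  targets:
    - [2.5, 0.0, -0.5, 0, 0, 0, 0.6]
    - [2.5, 0, 0, 0, 0, 0, 0.6]
    - [2.5, 0, 0, 0, 0, 0, 0.6]
    - [2.5, 0, 0, 0, 0, 0, 0.6]
    - [2.5, 0, 0, 0, 0, 0, 0.6]
    - [2.5, 0, 0, 0, 0, 0, 0.6]
    - [2.0, 0, 0, 0, 0, 0, 0.6]
    - [2.0, 0, 0, 0, 0, 0, 0.6]
    - [2, 0, 0, 0, 0, 0, 0.6]
    - [1, 0, 0, 0, 0, 0, 0.6]
    - [0, 0, 0, 0, 0, 0, 0.6]
    - [0, 0, 0, 0, 0, 0, 0.6]

```text
time: 3.07
ee_pos: [0.4283, -0.097, 0.0193]
eef_rot: [[-0.001, -0.102, -0.995], [-0.0, -0.995, 0.102], [-1.0, 0.0, 0.001]]
ft_force: [0.3, -0.0, -0.3]
width: 0.0509
```

play_rows:
  targets:
    - [0, 0, -0.7, 0, 0, 0, 0.6]
    - [0, 0, -0.7, 0, 0, 0, 0.6]
    - [0, 0, -0.7, 0, 0, 0, 0.6]
    - [0, 0, -0.7, 0, 0, 0, 0.6]
    - [0, 0, -0.7, 0, 0, 0, 0.6]
    - [0, 0, -0.7, 0, 0, 0, 0.6]
    - [0, 0, -0.7, 0, 0, 0, 0.6]
    - [0, 0, -0.7, 0, 0, 0, 0.6]
    - [0, 0, -0.7, 0, 0, 0, 0.6]
    - [0, 0, -0.7, 0, 0, 0, 0.6]
    - [0, 0, 0, 0, 0, 0, 0.6]
    - [0, 0, 0, 0, 0, 0, 0.6]

```text
time: 4.07
ee_pos: [0.4993, -0.1055, 0.0194]
eef_rot: [[0.002, -0.105, -0.995], [0.0, -0.995, 0.105], [-1.0, -0.0, -0.002]]
ft_force: [1.2, 0.4, 0.0]
width: 0.0514
```

Run:
```python
from h import *
rep(); im=snap('top','top2'); s=snap('side','side2')
cv2.imwrite('pics/v2.png',np.vstack([cv2.resize(im[120:270,180:360],None,fx=2,fy=2),cv2.resize(s[140:290,160:340],None,fx=2,fy=2)])[:,:,::-1])
```

```text
t 4.07 seat mm [-138.5 -214.8] z 19.4 F seat [1.2 0.5 0. ] w 0.051
tool y,z in seat [ 0. -1. -1. -0.] xz [ 0.002  0.    -1.   ] q [ 0.11  0.47 -0.53  0.   -0.57  1.36]
```

View pics/v2.png

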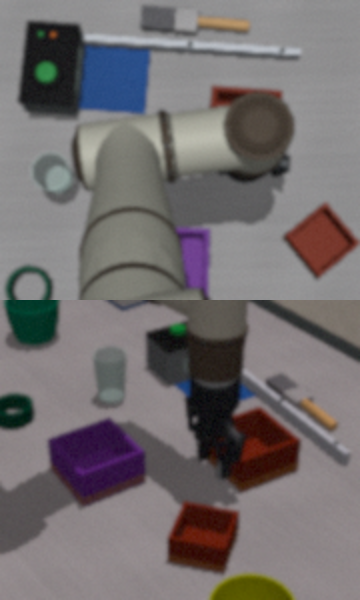

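The fingers are behind the planter, which is upright and now aligned with the fence. I'll keep pushing.

play_rows:
  targets:
    - [0, 0, -0.6, 0, 0, 0, 0.6]
    - [0, 0, -0.6, 0, 0, 0, 0.6]
    - [0, 0, -0.6, 0, 0, 0, 0.6]
    - [0, 0, -0.6, 0, 0, 0, 0.6]
    - [0, 0, -0.6, 0, 0, 0, 0.6]
    - [0, 0, -0.6, 0, 0, 0, 0.6]
    - [0, 0, -0.6, 0, 0, 0, 0.6]
    - [0, 0, -0.6, 0, 0, 0, 0.6]
    - [0, 0, -0.6, 0, 0, 0, 0.6]
    - [0, 0, -0.4, 0, 0, 0, 0.6]
    - [0, 0, 0, 0, 0, 0, 0.6]

```text
time: 5.08
ee_pos: [0.5573, -0.1117, 0.0194]
eef_rot: [[0.002, -0.104, -0.995], [-0.0, -0.995, 0.104], [-1.0, -0.0, -0.002]]
ft_force: [0.5, 0.5, -0.5]
width: 0.051
```

play_rows:
  targets:
    - [0, 0, -0.2, 0, 0, 0, 0.6]
    - [0, 0, -0.2, 0, 0, 0, 0.6]
    - [0, 0, -0.2, 0, 0, 0, 0.6]
    - [0, 0, 0, 0, 0, 0, 0.6]

```text
time: 5.42
ee_pos: [0.5619, -0.1123, 0.0193]
eef_rot: [[0.0, -0.105, -0.995], [-0.0, -0.995, 0.105], [-1.0, -0.0, -0.0]]
ft_force: [-0.8, -0.6, -1.0]
width: 0.0514
```

Run:
```python
from h import *
rep(); im=snap('top','top3'); s=snap('side','side3')
cv2.imwrite('pics/v3.png',np.vstack([cv2.resize(im[120:220,180:360],None,fx=3,fy=3),cv2.resize(s[140:240,180:360],None,fx=3,fy=3)])[:,:,::-1])
```

```text
t 5.42 seat mm [ -75.5 -214.9] z 19.3 F seat [-0.7 -0.7 -1. ] w 0.051
tool y,z in seat [-0. -1. -1.  0.] xz [ 0. -0. -1.] q [ 0.09  0.55 -0.37  0.   -0.65  1.38]
```

View pics/v3.png

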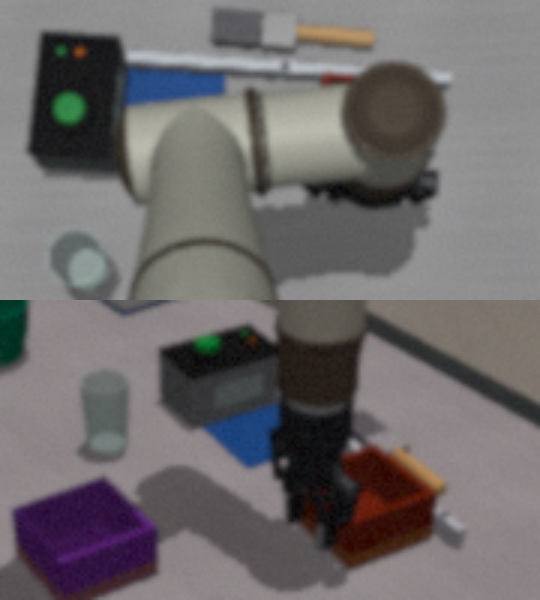

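The planter is upright and near the fence, aligned with it. I'll push on in small steps until force shows contact.

play_rows:
  targets:
    - [0, 0, -0.15, 0, 0, 0, 0.6]
    - [0, 0, -0.15, 0, 0, 0, 0.6]
    - [0, 0, -0.15, 0, 0, 0, 0.6]
    - [0, 0, 0, 0, 0, 0, 0.6]

```text
time: 5.85
ee_pos: [0.5666, -0.1127, 0.0193]
eef_rot: [[0.001, -0.105, -0.995], [-0.0, -0.995, 0.105], [-1.0, -0.0, -0.001]]
ft_force: [-1.4, -0.7, -0.0]
width: 0.0514
```

play_rows:
  targets:
    - [0, 0, -0.15, 0, 0, 0, 0.6]
    - [0, 0, -0.15, 0, 0, 0, 0.6]
    - [0, 0, 0, 0, 0, 0, 0.6]

```text
time: 6.1
ee_pos: [0.5696, -0.113, 0.0193]
eef_rot: [[0.001, -0.105, -0.995], [-0.0, -0.995, 0.105], [-1.0, -0.0, -0.001]]
ft_force: [0.1, -0.3, -0.2]
width: 0.0512
```

play_rows:
  targets:
    - [0, 0, -0.1, 0, 0, 0, 0.6]
    - [0, 0, -0.1, 0, 0, 0, 0.6]
    - [0, 0, 0, 0, 0, 0, 0.6]

```text
time: 6.35
ee_pos: [0.57, -0.1133, 0.0191]
eef_rot: [[-0.003, -0.105, -0.995], [-0.0, -0.995, 0.105], [-1.0, 0.0, 0.002]]
ft_force: [-4.9, 0.3, 1.8]
width: 0.0509
```

Contact with the fence shows 5 N at TCP seat x = -67 mm, where it should be. Next I back off, go up and over, and turn 90° to the -y side.

play_rows:
  targets:
    - [0, 0, 1.0, 0, 0, 0, 0.6]
    - [0, 0, 1.0, 0, 0, 0, 0.6]
    - [-3, 0, 0, 0, 0, 0, 0.6]
    - [-3, 0, 0, 0, 0, 0, 0.6]
    - [-3, 0, 0, 0, 0, 0, 0.6]
    - [-3, 0, 0, 0, 0, 0, 0.6]
    - [0, 3, -2.8, 0, 0, 0, 0.6]
    - [0, 3, -2.8, 0, 0, 0, 0.6]
    - [0, 2.7, -2.6, 0, 0, 0, 0.6]
    - [0, 0, 0, 0.12, 0, 0, 0.6]
    - [0, 0, 0, 0.12, 0, 0, 0.6]
    - [0, 0, 0, 0.12, 0, 0, 0.6]

```text
time: 7.35
ee_pos: [0.6253, -0.2073, 0.1392]
eef_rot: [[0.003, -0.454, -0.891], [-0.001, -0.891, 0.454], [-1.0, -0.001, -0.003]]
ft_force: [0.5, -0.1, 0.3]
width: 0.0511
```

play_rows:
  targets:
    - [0, 0, 0, 0.12, 0, 0, 0.6]
    - [0, 0, 0, 0.12, 0, 0, 0.6]
    - [0, 0, 0, 0.12, 0, 0, 0.6]
    - [0, 0, 0, 0.12, 0, 0, 0.6]
    - [0, 0, 0, 0.12, 0, 0, 0.6]
    - [0, 0, 0, 0.12, 0, 0, 0.6]
    - [0, 0, 0, 0.12, 0, 0, 0.6]
    - [0, 0, 0, 0.12, 0, 0, 0.6]
    - [0, 0, 0, 0.12, 0, 0, 0.6]
    - [0, 0, 0, 0.12, 0, 0, 0.6]
    - [0, 0, 0, 0, 0, 0, 0.6]

```text
time: 8.27
ee_pos: [0.625, -0.2064, 0.1398]
eef_rot: [[0.003, -0.995, 0.096], [-0.001, 0.096, 0.995], [-1.0, -0.003, -0.0]]
ft_force: [-0.5, -1.1, 0.4]
width: 0.0513
```

Run:
```python
from h import *
rep(); im=snap('top','top4'); s=snap('side','side4')
cv2.imwrite('pics/v4.png',np.vstack([cv2.resize(im[120:220,180:360],None,fx=3,fy=3),cv2.resize(s[140:240,180:360],None,fx=3,fy=3)])[:,:,::-1])
```

```text
t 8.27 seat mm [  -3. -302.] z 139.8 F seat [-0.3 -1.2  0.4] w 0.051
tool y,z in seat [-1.    -0.009 -0.009  1.   ] xz [ 0.003 -0.001 -1.   ] q [-0.07  0.52 -0.04  0.   -1.01 -0.02]
```

View pics/v4.png

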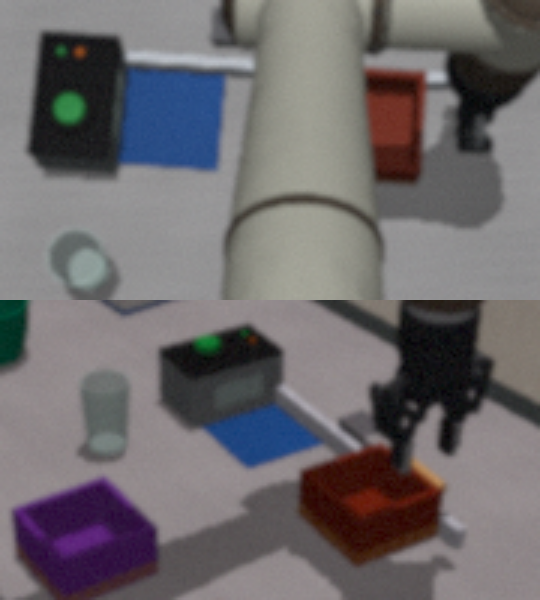

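The planter is flush to the fence, its -y edge at crop column 420 (seat y about -0.26), and the fingers are clear behind it. I'll descend and push along +y.

play_rows:
  targets:
    - [2.5, 0.2, 0, 0.009, 0, 0, 0.6]
    - [2.5, 0, 0, 0, 0, 0, 0.6]
    - [2.5, 0, 0, 0, 0, 0, 0.6]
    - [2.5, 0, 0, 0, 0, 0, 0.6]
    - [2.0, 0, 0, 0, 0, 0, 0.6]
    - [0, 0, 0, 0, 0, 0, 0.6]
    - [0, 0, 0.8, 0, 0, 0, 0.6]
    - [0, 0, 0.8, 0, 0, 0, 0.6]
    - [0, 0, 0.8, 0, 0, 0, 0.6]
    - [0, 0, 0.8, 0, 0, 0, 0.6]
    - [0, 0, 0.8, 0, 0, 0, 0.6]
    - [0, 0, 0.8, 0, 0, 0, 0.6]

```text
time: 9.37
ee_pos: [0.6274, -0.1575, 0.0207]
eef_rot: [[0.002, -0.995, 0.102], [-0.0, 0.102, 0.995], [-1.0, -0.002, -0.0]]
ft_force: [-0.3, -3.5, 0.5]
width: 0.0512
```

play_rows:
  targets:
    - [0, 0, 0.8, 0, 0, 0, 0.6]
    - [0, 0, 0.8, 0, 0, 0, 0.6]
    - [0, 0, 0.8, 0, 0, 0, 0.6]
    - [0, 0, 0.8, 0, 0, 0, 0.6]
    - [0, 0, 0.8, 0, 0, 0, 0.6]
    - [0, 0, 0.8, 0, 0, 0, 0.6]
    - [0, 0, 0.8, 0, 0, 0, 0.6]
    - [0, 0, 0.8, 0, 0, 0, 0.6]
    - [0, 0, 0.8, 0, 0, 0, 0.6]

```text
time: 10.12
ee_pos: [0.6339, -0.0859, 0.0192]
eef_rot: [[-0.0, -0.995, 0.103], [-0.0, 0.103, 0.995], [-1.0, 0.0, -0.0]]
ft_force: [-1.0, -2.9, 1.3]
width: 0.0514
```

Run:
```python
from h import *
rep(); im=snap('top','top5'); s=snap('side','side5')
cv2.imwrite('pics/v5.png',np.vstack([cv2.resize(im[120:220,180:360],None,fx=3,fy=3),cv2.resize(s[140:240,180:360],None,fx=3,fy=3)])[:,:,::-1])
```

```text
t 10.12 seat mm [  -6.7 -181.2] z 19.2 F seat [-0.7 -3.   1.3] w 0.051
tool y,z in seat [-1.    -0.002 -0.002  1.   ] xz [-0. -0. -1.] q [ 0.12  0.63 -0.19 -0.   -0.75 -0.22]
```

View pics/v5.png

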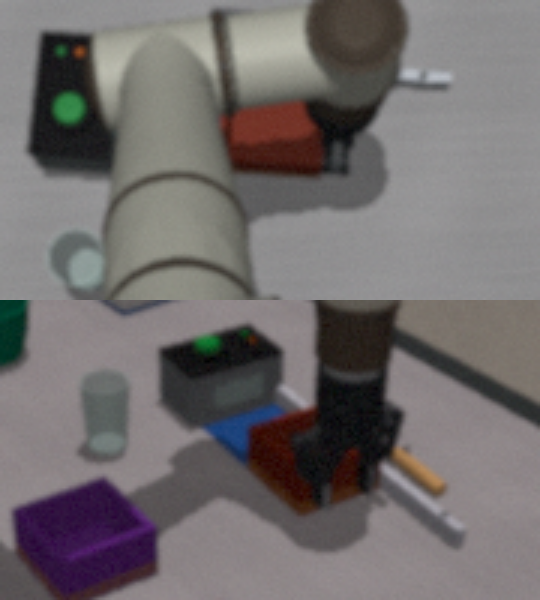

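The planter is sliding along the fence, flush and upright. Continuing.

play_rows:
  targets:
    - [0, 0, 0.8, 0, 0, 0, 0.6]
    - [0, 0, 0.8, 0, 0, 0, 0.6]
    - [0, 0, 0.8, 0, 0, 0, 0.6]
    - [0, 0, 0.8, 0, 0, 0, 0.6]
    - [0, 0, 0.8, 0, 0, 0, 0.6]
    - [0, 0, 0.8, 0, 0, 0, 0.6]
    - [0, 0, 0.8, 0, 0, 0, 0.6]
    - [0, 0, 0.8, 0, 0, 0, 0.6]
    - [0, 0, 0.8, 0, 0, 0, 0.6]
    - [0, 0, 0.8, 0, 0, 0, 0.6]
    - [0, 0, 0.8, 0, 0, 0, 0.6]
    - [0, 0, 0.8, 0, 0, 0, 0.6]

```text
time: 11.22
ee_pos: [0.6439, 0.0096, 0.0193]
eef_rot: [[-0.0, -0.995, 0.103], [-0.0, 0.103, 0.995], [-1.0, 0.0, -0.0]]
ft_force: [-0.6, -1.7, -1.4]
width: 0.0512
```

play_rows:
  targets:
    - [0, 0, 0.3, 0, 0, 0, 0.6]
    - [0, 0, 0.2, 0, 0, 0, 0.6]
    - [0, 0, 0.2, 0, 0, 0, 0.6]
    - [0, 0, 0.2, 0, 0, 0, 0.6]
    - [0, 0, 0.2, 0, 0, 0, 0.6]
    - [0, 0, 0, 0, 0, 0, 0.6]

```text
time: 11.72
ee_pos: [0.6451, 0.0199, 0.0194]
eef_rot: [[0.0, -0.995, 0.103], [0.0, 0.103, 0.995], [-1.0, -0.0, 0.0]]
ft_force: [0.2, -0.3, -0.1]
width: 0.0511
```

play_rows:
  targets:
    - [0, 0, 0.15, 0, 0, 0, 0.6]
    - [0, 0, 0.15, 0, 0, 0, 0.6]
    - [0, 0, 0.15, 0, 0, 0, 0.6]
    - [0, 0, 0, 0, 0, 0, 0.6]

```text
time: 12.05
ee_pos: [0.6455, 0.0244, 0.0194]
eef_rot: [[0.0, -0.995, 0.103], [0.0, 0.103, 0.995], [-1.0, -0.0, 0.0]]
ft_force: [-0.6, -1.4, -0.6]
width: 0.051
```

```bash
python3 -c "
from h import *
rep()"
```

```text
t 12.05 seat mm [ -6.7 -70.2] z 19.4 F seat [-0.4 -1.5 -0.6] w 0.051
tool y,z in seat [-1.    -0.002 -0.002  1.   ] xz [ 0.  0. -1.] q [ 0.29  0.64 -0.18 -0.   -0.76 -0.39]
```

play_rows:
  targets:
    - [0, 0, 0.15, 0, 0, 0, 0.6]
    - [0, 0, 0.15, 0, 0, 0, 0.6]
    - [0, 0, 0, 0, 0, 0, 0.6]

```text
time: 12.3
ee_pos: [0.6456, 0.0248, 0.0194]
eef_rot: [[-0.001, -0.995, 0.103], [-0.003, 0.103, 0.995], [-1.0, 0.001, -0.003]]
ft_force: [1.7, -9.2, -0.2]
width: 0.0516
```

play_rows:
  targets:
    - [0, 0, 0.1, 0, 0, 0, 0.6]
    - [0, 0, 0.1, 0, 0, 0, 0.6]
    - [0, 0, 0, 0, 0, 0, 0.6]

```text
time: 12.55
ee_pos: [0.6455, 0.0249, 0.0194]
eef_rot: [[-0.002, -0.995, 0.103], [-0.004, 0.103, 0.995], [-1.0, 0.002, -0.005]]
ft_force: [0.9, -17.1, 1.1]
width: 0.0513
```

Both contacts are felt: 17 N toward the gauge, with TCP at y = -70 mm against -66 mm expected. I'll back off, lift and look.

play_rows:
  targets:
    - [0, 0, -1.0, 0, 0, 0, 0.6]
    - [0, 0, -1.5, 0, 0, 0, 0.6]
    - [-3, 0, 0, 0, 0, 0, 0.6]
    - [-3, 0, 0, 0, 0, 0, 0.6]
    - [-3, 0, 0, 0, 0, 0, 0.6]
    - [-3, 0, 0, 0, 0, 0, 0.6]
    - [-2, 0, -3, 0, 0, 0, 0.6]
    - [0, 0, -3, 0, 0, 0, 0.6]
    - [0, 0, -3, 0, 0, 0, 0.6]
    - [0, 0, -3, 0, 0, 0, 0.6]
    - [0, 0, -3, 0, 0, 0, 0.6]
    - [0, 0, 0, 0, 0, 0, 0.6]

```text
time: 13.55
ee_pos: [0.627, -0.1492, 0.1594]
eef_rot: [[0.0, -0.994, 0.108], [0.0, 0.108, 0.994], [-1.0, -0.0, 0.0]]
ft_force: [0.8, 0.1, -0.2]
width: 0.0514
```

Run:
```python
from h import *
rep(); im=snap('top','top6'); s=snap('side','side6')
cv2.imwrite('pics/v6.png',np.vstack([cv2.resize(im[120:220,180:360],None,fx=4,fy=3),cv2.resize(s[130:230,190:370],None,fx=4,fy=3)])[:,:,::-1])
c=blob(im,(0,100,40),(12,255,255),(190,120,275,190)); r=rectw(c,'top',.06); print(r,seat(np.array(r[0])/1e3))
```

```text
t 13.55 seat mm [  -6.9 -244.8] z 159.4 F seat [ 0.8  0.2 -0.2] w 0.051
tool y,z in seat [-1.     0.003  0.003  1.   ] xz [ 0.  0. -1.] q [ 0.02  0.48 -0.05 -0.   -1.04 -0.12]
((654.4908447265625, 116.6386947631836), (69.31230926513672, 119.29981231689453), 84.7710189819336) [-7.4 22.4]
```

View pics/v6.png

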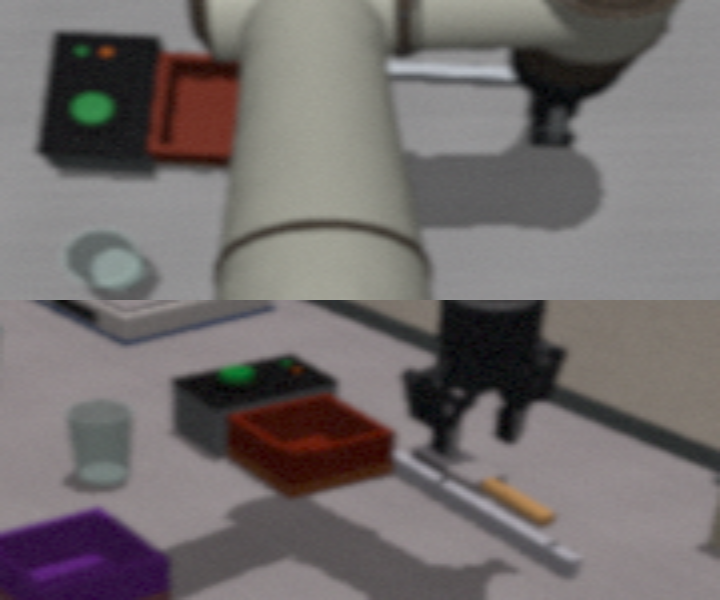

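The planter sits against the gauge, square and upright, with no blue visible. Next is a final seating push in +x.

play_rows:
  targets:
    - [0, 1.8, 3, 0, 0, 0, 0.6]
    - [0, 1.8, 3, 0, 0, 0, 0.6]
    - [0, 1.8, 3, 0, 0, 0, 0.6]
    - [0, 1.8, 3, 0, 0, 0, 0.6]
    - [0, 1.8, 3, 0, 0, 0, 0.6]
    - [0, 0, 3, 0, 0, 0, 0.6]
    - [0, 0, 3, 0, 0, 0, 0.6]
    - [0, 0, 2.5, 0, 0, 0, 0.6]
    - [0, 0, 0, -0.12, 0, 0, 0.6]
    - [0, 0, 0, -0.12, 0, 0, 0.6]
    - [0, 0, 0, -0.12, 0, 0, 0.6]
    - [0, 0, 0, -0.12, 0, 0, 0.6]

```text
time: 14.65
ee_pos: [0.5623, 0.0999, 0.1594]
eef_rot: [[0.0, -0.927, -0.376], [0.001, -0.376, 0.927], [-1.0, -0.001, 0.001]]
ft_force: [0.2, -0.1, -0.4]
width: 0.0513
```

play_rows:
  targets:
    - [0, 0, 0, -0.12, 0, 0, 0.6]
    - [0, 0, 0, -0.12, 0, 0, 0.6]
    - [0, 0, 0, -0.12, 0, 0, 0.6]
    - [0, 0, 0, -0.12, 0, 0, 0.6]
    - [0, 0, 0, -0.12, 0, 0, 0.6]
    - [0, 0, 0, -0.12, 0, 0, 0.6]
    - [0, 0, 0, -0.12, 0, 0, 0.6]
    - [0, 0, 0, -0.12, 0, 0, 0.6]
    - [0, 0, 0, -0.13, 0, 0, 0.6]
    - [0, 0, 0, 0, 0, 0, 0.6]

```text
out of range; nothing moved
```

```bash
python3 -c "
from h import *
rep()"
```

```text
t 14.65 seat mm [-97.3  -3.9] z 159.4 F seat [ 0.2 -0.1 -0.4] w 0.051
tool y,z in seat [-0.882 -0.471 -0.471  0.882] xz [ 0.     0.001 -1.   ] q [ 0.46  0.36 -0.24 -0.   -0.97 -0.07]
```

play_rows:
  targets:
    - [0, 0, 0, -0.121, 0, 0, 0.6]
    - [0, 0, 0, -0.121, 0, 0, 0.6]
    - [0, 0, 0, -0.121, 0, 0, 0.6]
    - [0, 0, 0, -0.121, 0, 0, 0.6]
    - [0, 0, 0, -0.121, 0, 0, 0.6]
    - [0, 0, 0, -0.121, 0, 0, 0.6]
    - [0, 0, 0, -0.121, 0, 0, 0.6]
    - [0, 0, 0, -0.121, 0, 0, 0.6]
    - [0, 0, 0, -0.121, 0, 0, 0.6]
    - [0, 0, 0, 0, 0, 0, 0.6]

```text
time: 15.48
ee_pos: [0.5624, 0.0994, 0.1594]
eef_rot: [[0.0, -0.101, -0.995], [0.001, -0.995, 0.101], [-1.0, -0.001, -0.0]]
ft_force: [-1.1, 0.6, 0.1]
width: 0.0514
```

play_rows:
  targets:
    - [2.5, 0, 0, 0, 0, 0, 0.6]
    - [2.5, 0, 0, 0, 0, 0, 0.6]
    - [2.5, 0, 0, 0, 0, 0, 0.6]
    - [2.5, 0, 0, 0, 0, 0, 0.6]
    - [2.5, 0, 0, 0, 0, 0, 0.6]
    - [1.5, 0, 0, 0, 0, 0, 0.6]
    - [0, 0, 0, 0, 0, 0, 0.6]

```text
time: 16.07
ee_pos: [0.56, 0.0979, 0.0158]
eef_rot: [[-0.007, -0.107, -0.994], [-0.003, -0.994, 0.107], [-1.0, 0.003, 0.007]]
ft_force: [-0.6, -0.5, 0.6]
width: 0.0512
```

play_rows:
  targets:
    - [0, 0, -0.6, 0, 0, 0, 0.6]
    - [0, 0, -0.6, 0, 0, 0, 0.6]
    - [0, 0, -0.6, 0, 0, 0, 0.6]
    - [0, 0, -0.4, 0, 0, 0, 0.6]
    - [0, 0, -0.2, 0, 0, 0, 0.6]
    - [0, 0, -0.2, 0, 0, 0, 0.6]
    - [0, 0, 0, 0, 0, 0, 0.6]

```text
time: 16.65
ee_pos: [0.5894, 0.0954, 0.0198]
eef_rot: [[0.002, -0.105, -0.994], [0.001, -0.994, 0.105], [-1.0, -0.001, -0.002]]
ft_force: [-0.1, -0.4, -0.4]
width: 0.0511
```

```bash
python3 -c "
from h import *
rep()"
```

```text
t 16.65 seat mm [-69.9  -5.6] z 19.8 F seat [-0.  -0.4 -0.4] w 0.051
tool y,z in seat [-0.001 -1.    -1.     0.001] xz [ 0.002  0.001 -1.   ] q [ 0.43  0.57 -0.31  0.   -0.69  1.03]
```

play_rows:
  targets:
    - [0, 0, -0.15, 0, 0, 0, 0.6]
    - [0, 0, -0.15, 0, 0, 0, 0.6]
    - [0, 0, -0.1, 0, 0, 0, 0.6]
    - [0, 0, 0, 0, 0, 0, 0.6]

```text
time: 16.98
ee_pos: [0.5912, 0.0947, 0.0189]
eef_rot: [[-0.003, -0.105, -0.994], [-0.001, -0.994, 0.105], [-1.0, 0.001, 0.003]]
ft_force: [-2.8, -1.0, 1.5]
width: 0.0508
```

play_rows:
  targets:
    - [0, 0, -0.1, 0, 0, 0, 0.6]
    - [0, 0, -0.1, 0, 0, 0, 0.6]
    - [0, 0, 0, 0, 0, 0, 0.6]

```text
time: 17.23
ee_pos: [0.5911, 0.0939, 0.0183]
eef_rot: [[-0.007, -0.105, -0.994], [-0.002, -0.994, 0.105], [-1.0, 0.003, 0.007]]
ft_force: [-7.5, 0.7, 2.0]
width: 0.0511
```

The planter is firm against the fence at x = -68 mm, as in the first push. Next I back off, lift, shut the fingers and go above the button at seat (-21, 97) mm.

play_rows:
  targets:
    - [0, 0, 0.6, 0, 0, 0, 0.6]
    - [0, 0, 1.0, 0, 0, 0, 0.6]
    - [0, 0, 1.2, 0, 0, 0, 0.6]
    - [-3, 0, 0, 0, 0, 0, 0.4]
    - [-3, 0, 0, 0, 0, 0, 0.2]
    - [-3, 0, 0, 0, 0, 0, 0]
    - [-3, 0, 0, 0, 0, 0, 0]
    - [-2.5, 0, 0, 0, 0, 0, 0]
    - [0, -3.4, -2.4, 0, 0, 0, 0]
    - [0, -3.4, -2.4, 0, 0, 0, 0]
    - [0, -3.4, -2.4, 0, 0, 0, 0]
    - [0, 0, 0, 0, 0, 0, 0]

```text
time: 18.23
ee_pos: [0.6536, 0.1969, 0.1635]
eef_rot: [[0.006, -0.101, -0.995], [0.002, -0.995, 0.101], [-1.0, -0.003, -0.006]]
ft_force: [0.6, -0.1, -0.1]
width: -0.0
```

Run:
```python
from h import *
rep(); print(seat((.6491,.1919)))
im=snap('top','top7'); s=snap('side','side7')
cv2.imwrite('pics/v7.png',np.vstack([cv2.resize(im[110:210,170:350],None,fx=4,fy=3),cv2.resize(s[110:210,190:370],None,fx=4,fy=3)])[:,:,::-1])
```

```text
t 18.23 seat mm [-16.7 102.1] z 163.5 F seat [ 0.6 -0.1 -0.1] w -0.000
tool y,z in seat [ 0.003 -1.    -1.    -0.003] xz [ 0.006  0.002 -1.   ] q [ 0.53  0.53  0.06  0.   -1.09  0.94]
[-20.6  96.7]
```

View pics/v7.png

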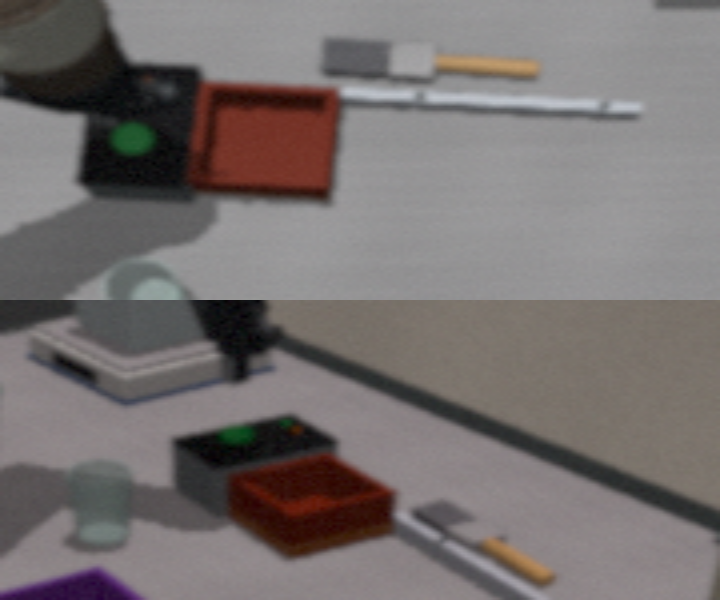

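The view of the planter is clear: it sits in the corner with straight seams. I'll measure its pose before pressing.

Run:
```python
from h import *
im=cv2.imread('pics/top7.png')[:,:,::-1]; s=cv2.imread('pics/side7.png')[:,:,::-1]
c=blob(im,(0,100,40),(12,255,255),(190,120,275,190)); r=rectw(c,'top',.06); print(r,seat(np.array(r[0])/1e3))
w=np.array([seat(onz('top',u,v,.06)) for u,v in c[:,0]]); print(w.min(0),w.max(0))
im0=cv2.imread('pics/top0.png')[:,:,::-1]
c=blob(im0,(100,120,60),(125,255,255),(212,130,265,185)); w=np.array([seat(onz('top',u,v,0)) for u,v in c[:,0]]); print('seat',w.min(0),w.max(0))
c=blob(im,(45,100,40),(85,255,255),(190,145,215,170)); m=c.mean((0,1)); print('btn',seat(onz('top',*m,.086)))
```

```text
((652.6162719726562, 93.98924255371094), (115.48774719238281, 117.55573272705078), 84.04339599609375) [-6.9 -0.3]
[-65.7 -58.1] [51.9 57.4]
seat [-52.8 -53.4] [53.3 54.3]
btn [-20.8  96.7]
```

Planter yaw matches the seat to 0.05° and its edges match the seat within pixel error, so it is home. Now the button.

play_rows:
  targets:
    - [0, 0.27, 0.2, 0, 0, 0, 0]
    - [0, 0.27, 0.2, 0, 0, 0, 0]
    - [2, 0, 0, 0, 0, 0, 0]
    - [2, 0, 0, 0, 0, 0, 0]
    - [1.5, 0, 0, 0, 0, 0, 0]
    - [0.9, 0, 0, 0, 0, 0, 0]
    - [0, 0, 0, 0, 0, 0, 0]
    - [0, 0, 0, 0, 0, 0, 0]

```text
time: 19.0
ee_pos: [0.6443, 0.186, 0.1012]
eef_rot: [[0.001, -0.105, -0.994], [-0.0, -0.994, 0.105], [-1.0, 0.0, -0.001]]
ft_force: [0.6, -0.0, 0.8]
width: 0.0003
```

play_rows:
  targets:
    - [0.2, 0, 0, 0, 0, 0, 0]
    - [0.2, 0, 0, 0, 0, 0, 0]
    - [0.15, 0, 0, 0, 0, 0, 0]
    - [0, 0, 0, 0, 0, 0, 0]

```text
time: 19.33
ee_pos: [0.6452, 0.1868, 0.096]
eef_rot: [[0.003, -0.104, -0.995], [0.001, -0.995, 0.104], [-1.0, -0.001, -0.003]]
ft_force: [1.3, -0.6, 4.4]
width: -0.0001
```

play_rows:
  targets:
    - [0.1, 0, 0, 0, 0, 0, 0]
    - [0.1, 0, 0, 0, 0, 0, 0]
    - [0.1, 0, 0, 0, 0, 0, 0]
    - [0, 0, 0, 0, 0, 0, 0]

```text
time: 19.67
ee_pos: [0.6453, 0.1868, 0.0941]
eef_rot: [[0.003, -0.104, -0.995], [0.0, -0.995, 0.104], [-1.0, -0.0, -0.003]]
ft_force: [-1.8, -1.6, 10.2]
width: -0.0
```

```bash
python3 -c "
from h import *
rep()"
```

```text
t 19.67 seat mm [-23.9  91.2] z 94.1 F seat [-1.7 -1.8 10.2] w -0.000
tool y,z in seat [ 0.001 -1.    -1.    -0.001] xz [ 0.003  0.    -1.   ] q [ 0.52  0.58 -0.05  0.   -0.94  0.94]
```

10 N already at z = 94 mm, but the tool is 6 mm off the button centre, so it may be bearing on the housing. I'll lift, recentre and press again.

play_rows:
  targets:
    - [-0.5, 0, 0, 0, 0, 0, 0]
    - [-1.0, 0, 0, 0, 0, 0, 0]
    - [0, -0.55, -0.3, 0, 0, 0, 0]
    - [0, 0, 0, 0, 0, 0, 0]
    - [0, 0, 0, 0, 0, 0, 0]
    - [0, 0, 0, 0, 0, 0, 0]

```text
time: 20.17
ee_pos: [0.6471, 0.1918, 0.1056]
eef_rot: [[-0.002, -0.105, -0.995], [-0.001, -0.995, 0.105], [-1.0, 0.001, 0.002]]
ft_force: [-0.9, -0.4, 0.3]
width: 0.0001
```

Run:
```python
from h import *
rep(); s=snap('side','side8'); im=snap('top','top8')
cv2.imwrite('pics/v8.png',cv2.resize(s[120:195,210:310],None,fx=7,fy=7,interpolation=2)[:,:,::-1])
```

```text
t 20.17 seat mm [-22.6  96.4] z 105.6 F seat [-0.8 -0.5  0.3] w 0.000
tool y,z in seat [-0. -1. -1.  0.] xz [-0.002 -0.001 -1.   ] q [ 0.53  0.58 -0.02 -0.   -0.97  0.94]
```

View pics/v8.png

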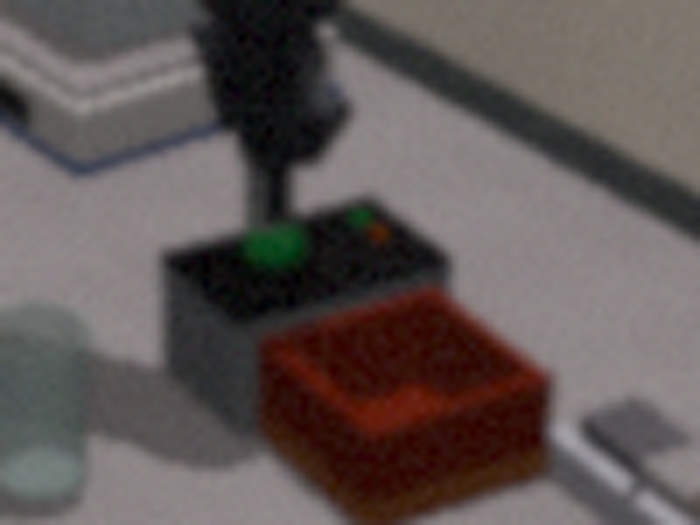

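The fingertips are right above the green button and the planter is snug in the corner. Pressing slowly, with force readings.

play_rows:
  targets:
    - [0.3, 0, 0, 0, 0, 0, 0]
    - [0.2, 0, 0, 0, 0, 0, 0]
    - [0, 0, 0, 0, 0, 0, 0]
    - [0, 0, 0, 0, 0, 0, 0]

```text
time: 20.6
ee_pos: [0.6477, 0.1917, 0.1014]
eef_rot: [[-0.001, -0.105, -0.995], [-0.0, -0.995, 0.105], [-1.0, 0.0, 0.001]]
ft_force: [-0.3, -0.5, 0.0]
width: -0.0001
```

play_rows:
  targets:
    - [0.2, 0, 0, 0, 0, 0, 0]
    - [0, 0, 0, 0, 0, 0, 0]

```text
time: 20.77
ee_pos: [0.6481, 0.1919, 0.0999]
eef_rot: [[0.001, -0.104, -0.995], [0.0, -0.995, 0.104], [-1.0, -0.0, -0.001]]
ft_force: [-0.0, -0.8, 1.2]
width: 0.0001
```

play_rows:
  targets:
    - [0.2, 0, 0, 0, 0, 0, 0]
    - [0, 0, 0, 0, 0, 0, 0]

```text
time: 20.93
ee_pos: [0.6482, 0.1919, 0.0981]
eef_rot: [[0.001, -0.104, -0.995], [0.0, -0.995, 0.104], [-1.0, -0.0, -0.001]]
ft_force: [-0.9, -0.2, 2.0]
width: 0.0002
```

play_rows:
  targets:
    - [0.2, 0, 0, 0, 0, 0, 0]
    - [0, 0, 0, 0, 0, 0, 0]

```text
time: 21.1
ee_pos: [0.6482, 0.1919, 0.0961]
eef_rot: [[0.001, -0.104, -0.995], [0.0, -0.995, 0.104], [-1.0, -0.0, -0.001]]
ft_force: [0.4, -0.0, 2.5]
width: -0.0
```

play_rows:
  targets:
    - [0.2, 0, 0, 0, 0, 0, 0]
    - [0, 0, 0, 0, 0, 0, 0]

```text
time: 21.27
ee_pos: [0.6482, 0.1919, 0.0942]
eef_rot: [[0.001, -0.104, -0.995], [0.0, -0.995, 0.104], [-1.0, -0.0, -0.001]]
ft_force: [0.1, -0.5, 5.8]
width: 0.0002
```

play_rows:
  targets:
    - [0.2, 0, 0, 0, 0, 0, 0]
    - [0, 0, 0, 0, 0, 0, 0]

```text
time: 21.43
ee_pos: [0.6482, 0.1919, 0.094]
eef_rot: [[0.001, -0.104, -0.995], [-0.0, -0.995, 0.104], [-1.0, 0.0, -0.001]]
ft_force: [-3.4, 0.0, 11.8]
width: -0.0001
```

play_rows:
  targets:
    - [0.1, 0, 0, 0, 0, 0, 0]
    - [0, 0, 0, 0, 0, 0, 0]
    - [0, 0, 0, 0, 0, 0, 0]

```text
time: 21.68
ee_pos: [0.6482, 0.192, 0.094]
eef_rot: [[0.002, -0.104, -0.995], [-0.0, -0.995, 0.104], [-1.0, -0.0, -0.002]]
ft_force: [-4.0, -0.7, 13.4]
width: 0.0001
```

The force rose from about 1 N at 100 mm to 5.8 N at 94.2 mm, then hit a hard stop at 94.0 mm: about 6 mm of travel, fully pressed. I'll lift straight up and check.

play_rows:
  targets:
    - [-0.5, 0, 0, 0, 0, 0, 0]
    - [-1.5, 0, 0, 0, 0, 0, 0]
    - [-3, 0, 0, 0, 0, 0, 0]
    - [-3, 0, 0, 0, 0, 0, 0]
    - [-3, -2, 0, 0, 0, 0, 0]
    - [0, -3, 0, 0, 0, 0, 0]
    - [0, -3, 0, 0, 0, 0, 0]
    - [0, -3, 0, 0, 0, 0, 0]
    - [0, 0, 0, 0, 0, 0, 0]
    - [0, 0, 0, 0, 0, 0, 0]

```text
time: 22.52
ee_pos: [0.6586, 0.3027, 0.1987]
eef_rot: [[-0.003, -0.103, -0.995], [-0.001, -0.995, 0.103], [-1.0, 0.001, 0.002]]
ft_force: [0.0, 0.4, -0.5]
width: -0.0002
```

Run:
```python
from h import *
rep(); im=snap('top','top9'); s=snap('side','side9')
cv2.imwrite('pics/v9.png',np.vstack([cv2.resize(im,(400,300)),cv2.resize(s,(400,300))])[:,:,::-1])
c=blob(im,(0,100,40),(12,255,255),(190,120,275,190)); r=rectw(c,'top',.06); print(r)
c=blob(im,(45,100,40),(85,255,255),(190,145,215,170)); print(c.mean((0,1)))
```

```text
t 22.52 seat mm [-22.8 207.9] z 198.7 F seat [-0.   0.4 -0.5] w -0.000
tool y,z in seat [ 0.002 -1.    -1.    -0.002] xz [-0.003 -0.001 -1.   ] q [ 0.65  0.58  0.24 -0.   -1.23  0.82]
((652.56884765625, 93.89041137695312), (115.34820556640625, 117.54928588867188), 84.00039672851562)
[202.5 155.5]
```

View pics/v9.png

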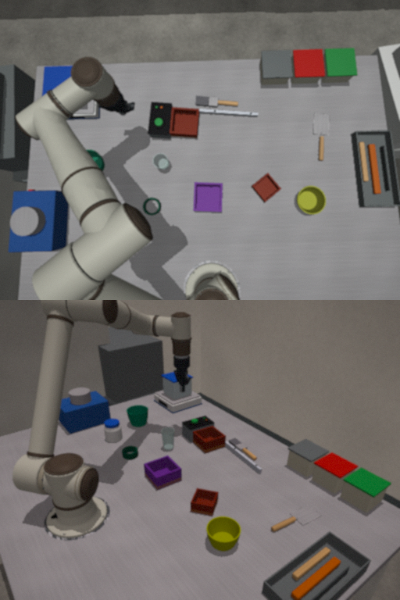

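The planter is home and unmoved, everything else stands as before, and the robot touches nothing. Handing in.

```bash
python3 -c "
from plant import bot
print(bot.finish_job())"
```

```text
the job is handed in; nothing more can be done
None
```

The planter is home in the corner, the start button was pressed fully down afterwards, and the job is handed in at about 22.6 s. It gave no verdict.

**Planter:** I pushed it with two fingers to the fence, along the fence to the gauge (17 N at the stop), then once more into the fence (7.5 N). The last picture shows it upright, its yaw matching the seat within 0.1°, and the press did not move it. The gauge stop came about 4 mm earlier than I had computed. I put that down to calibration and to the painted seat measuring 106–108 mm instead of 110 mm, since the pictures show no gap.

**Button:** The first press was about 6 mm off centre, reached 10 N, and may have touched the housing. I recentred and pressed again: about 6 mm of travel, 5.8 N near the bottom, then a hard stop at 13 N. The button joint itself could not be read, so full travel is inferred from height and force.

**Everything else:** In the last picture the other objects appear where they started and the arm is clear. I judged this by eye, not by measurement. One move call was refused for an out-of-range turn, and nothing moved.

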